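Change over the switched outlets of a desk power bar

TASK

On the desk power bar, switch off the outlet that the white phone charger is plugged into and switch on the outlet that the blue battery charger is plugged into, in either order, pressing each red rocker fully over with a light touch of the fingertips. Leave the other two switches as they are and every plug in its outlet, do not disturb the bulb sample or the caliper on the desk, and withdraw your hand clear of everything.

Things in the scene. Friction and masses are not known exactly. Their poses are not given: they have to be found in the camera images.
- power_bar: aluminium power bar screwed to the desk, 100 mm across (x), 250 mm long (y), 44 mm high to the black faces of its four outlet modules, end caps 46 mm. Origin on the desk under its middle, x from the row of red rockers to the row of outlets. The modules stand side by side at 56 mm pitch, their order changing; each rocker works the outlet directly beside it across the bar
- white_charger: small white phone charger, 28 x 36 mm and 34 mm high, plugged loosely from above by two 16 mm pins into its outlet; origin on the outlet's face (44 mm above the desk) midway between the pins. Its near side is 43 mm from the middle of its rocker
- battery_charger: blue plug-in battery charger, 60 mm (along the bar's x) x 46 mm and 30 mm high, with two green and copper round cells lying in its top, plugged loosely from above into its outlet; origin on the outlet's face midway between the pins, 15 mm from its end nearest the rockers
- grey_repeater: grey plug-in wireless repeater, 30 x 48 mm and 30 mm high with three tiny green lamps, plugged loosely into its outlet; origin on the outlet's face midway between the pins
- switch_white (a point): centre (pivot) of the red rocker of the outlet that the white phone charger is plugged into, 47.5 mm above the desk, 3.5 mm above the black face. x axis: towards its own outlet, whose centre is 54 mm away; y: pivot axis. Rocker 26 mm (x) by 20 mm (y), a shallow V: the half towards the outlet is ON, the half away from it, with a white dot, is OFF. Starts ON
- switch_battery (a point): centre (pivot) of the red rocker of the outlet that the blue battery charger is plugged into, 47.5 mm above the desk, 3.5 mm above the black face. x axis: towards its own outlet, whose centre is 54 mm away; y: pivot axis. Rocker 26 mm (x) by 20 mm (y), a shallow V: the half towards the outlet is ON, the half away from it, with a white dot, is OFF. Starts OFF
- switch_repeater (a point): centre (pivot) of the red rocker of the outlet that the grey repeater is plugged into, 47.5 mm above the desk, 3.5 mm above the black face. x axis: towards its own outlet, whose centre is 54 mm away; y: pivot axis. Rocker 26 mm (x) by 20 mm (y), a shallow V: the half towards the outlet is ON, the half away from it, with a white dot, is OFF. Starts ON, must stay so
- switch_empty (a point): centre (pivot) of the red rocker of the outlet with nothing plugged in, 47.5 mm above the desk, 3.5 mm above the black face. x axis: towards its own outlet, whose centre is 54 mm away; y: pivot axis. Rocker 26 mm (x) by 20 mm (y), a shallow V: the half towards the outlet is ON, the half away from it, with a white dot, is OFF. Starts OFF, must stay so
- rocker_white (a joint): angle of the rocker of the white phone charger's outlet: +0.18 = fully ON (half next to the outlet down), -0.18 = fully OFF (white-dot half down). Stops at both ends, stays where left. The pressed half lies level at the switch point's height; the raised half's outer end stands 4.6 mm higher, and about 3 N there moves it
- rocker_battery (a joint): angle of the rocker of the blue battery charger's outlet: +0.18 = fully ON (half next to the outlet down), -0.18 = fully OFF (white-dot half down). Stops at both ends, stays where left. The pressed half lies level at the switch point's height; the raised half's outer end stands 4.6 mm higher, and about 3 N there moves it
- rocker_repeater (a joint): angle of the rocker of the grey repeater's outlet: +0.18 = fully ON (half next to the outlet down), -0.18 = fully OFF (white-dot half down). Stops at both ends, stays where left. The pressed half lies level at the switch point's height; the raised half's outer end stands 4.6 mm higher, and about 3 N there moves it
- rocker_empty (a joint): angle of the rocker of the empty outlet: +0.18 = fully ON (half next to the outlet down), -0.18 = fully OFF (white-dot half down). Stops at both ends, stays where left. The pressed half lies level at the switch point's height; the raised half's outer end stands 4.6 mm higher, and about 3 N there moves it
- led_bulb: LED headlight bulb sample standing loose on the desk on the rocker side of the bar: black finned foot 34 mm across, brass collar 42 mm across, flat metal stem, 89 mm high; origin at the centre of its underside
- caliper: digital caliper lying loose on the desk on the outlet side of the bar, 235 mm long (y), 75 mm over its jaws, 12 mm high; origin under the middle of its beam
- outlet_white: the black outlet module (of the white phone charger), 94 x 55 mm and 20 mm high; origin under its middle, 24 mm above the desk, axes as the bar's; rocker centre at x -29 mm, outlet centre at x +25 mm
- outlet_battery: the black outlet module (of the blue battery charger), 94 x 55 mm and 20 mm high; origin under its middle, 24 mm above the desk, axes as the bar's; rocker centre at x -29 mm, outlet centre at x +25 mm
- outlet_repeater: the black outlet module (of the grey repeater), 94 x 55 mm and 20 mm high; origin under its middle, 24 mm above the desk, axes as the bar's; rocker centre at x -29 mm, outlet centre at x +25 mm
- outlet_empty: the black outlet module (with nothing plugged in), 94 x 55 mm and 20 mm high; origin under its middle, 24 mm above the desk, axes as the bar's; rocker centre at x -29 mm, outlet centre at x +25 mm
Mind the look-alikes: they are no part of the job. Leave any yellow look-alike of the grey_repeater alone.

How it is judged:
By the outcome, as a careful person would: the job done as asked, in the order asked, and still so for the second after the job is handed in, with the robot touching nothing.
It also fails if it takes over 38 s, if anything falls off the work surface, if the arm or the gripper's body presses on something with over 40 N, if the wrist force passes 120 N, or if a joint passes its speed limit or range.

ROBOT

A 6-joint arm with a two-finger parallel gripper is mounted at the origin on the work surface. World frame = base frame: x ahead of the robot, y to its left, z up, the work surface at z = 0. Lengths are in m, angles in rad, forces in N, time in s.
With the tool pointing down it reaches from about 0.325 to 0.9 m from the base axis. Payload 6.1 kg.
Tool frame: the origin (TCP) lies between the finger pads; the fingertips stand 17 mm ahead of it and the grasp point (between the pads) lies 2 mm behind it (arm.tcp_to_tips is the distance from the TCP to the fingertips, in m); x points along the fingers, y is the direction in which the jaws open and shut, and the axes are right-handed (so a half turn about x gives the same grasp; the last joint's range is limited). The gripper opens to 87 mm and grips with 3 to 60 N. Pads are 19 mm wide; open, the fingers measure 117 mm over their backs; the gripper's body (75 mm by 190 mm) begins 51 mm behind the grasp point.
Start: joints at [-0.126, 0.22, 1.526, -0, 1.395, -0.126], TCP at [0.625, -0, 0.24] pointing down, gripper open.
Joint ranges: [-2.98, 2.98], [-0.91, 2.08], [0.09, 2.57], [-1.24, 4.39], [0.2, 2.65], [-2.68, 2.68]. Speed limits (rad/s): [2.57, 2.57, 3.01, 3.14, 3.14, 3.14].

INTERFACE

Orientations are given as a rotation vector (axis times angle).
In Python, from workcell import get_obs, optics, arm gives the robot as it stands.
- The arm moves only by the shell command python3 -m crank 'ROWS' [FORCE]. ROWS is JSON, a list of rows, each a list of 7 numbers: the finger opening in mm, from 0 to 87, then the shift along the tool's x, y, z each as a share of 10 cm, from -1 to 1, then the turn, a rotation vector about the tool's x, y, z each as a share of 60 degrees, from -1 to 1. A call has 1 to 8 rows; each row shifts and turns the pose as measured when the row begins, along the tool's axes as they then stand; what a row does not reach is not made up. A row lasts 1/12 s, in which the tool goes at most 41.7 mm and 7.16 degrees, less where a joint would pass 70% of its speed; a pose out of reach is approached as far as the arm can. A call with a number of a shift or a turn outside -1 to 1 is refused whole. A call with a gripper value outside its range is refused whole. The fingers move at their own pace and stop on an object; FORCE is the grip in N (left out, the last holds). Time passes only in rows, so rows that do not move let the fingers close. It gives the time, the measured TCP pose, the force and the opening at its end, in the units of the state.
- get_obs(): the state, without advancing time (a new reading comes with each control period).
- optics.camera(name): name is "scene" or "side" or "wrist"; returns the picture (420x560x3 uint8, blue, green, red); there is no depth.
- optics.camera_params(name): a dict with "fovy" (degrees; the focal length in pixels is half the picture's height over the tangent of half this angle, whatever the lens; pixels are square), "cx", "cy" (the principal point, pixels), "cam_to_world" (4x4, takes a point from camera to world coordinates). Camera axes: x right, y down, z forward; pixel columns grow to the right and rows downward; lengths in m; the calibration is good to about 2 mm. A picture is of the moment at which its call begins: read the wrist's pose just before it. camera_params takes no time and is no camera call; for the wrist camera it gives the pose at the moment of the call.
- arm.job_done(): hands the job in, once; it reports no verdict.
The state is a dict: "clock": time; "joints": joint angles; "joint_velocities": joint speeds; "joint_torque": joint torques, N m; "tcp_pos": TCP position; "eef_rot": TCP orientation; "force": force on the tool from outside, world axes, zero at the start; "torque": the same for the moment, N m; "opening": opening from 0.0 (shut) to 1.0 (fully open).
Only numpy, scipy, OpenCV 4.12 (cv2) and the standard library are available. Lean on these libraries where they do the work, as an engineer would, in place of code of your own. Each camera call takes 0.05 s, during which the arm holds its last target.

## Working session

There is one attempt and no reset: what is moved stays moved. The work goes in short steps, Python scripts to look and compute and a shell command to move; the robot and the scene stay as the last step left them, time stands still between calls to the robot, and variables do not carry over. Pictures are saved under pics/ and viewed, and the job is handed in when it is done.

```bash
mkdir -p pics; ls; cat > h.py <<'E'
import numpy as np, cv2
from workcell import get_obs, optics, arm
def snap(n,f):
    im=optics.camera(n); cv2.imwrite('pics/'+f,im); return im
def proj(n,P):
    p=optics.camera_params(n); T=np.linalg.inv(np.array(p['cam_to_world'])); f=210/np.tan(np.radians(p['fovy'])/2)
    P=np.atleast_2d(P); c=P@T[:3,:3].T+T[:3,3]; return np.c_[c[:,0]/c[:,2]*f+p['cx'],c[:,1]/c[:,2]*f+p['cy']]
def ray(n,uv,z):
    p=optics.camera_params(n); T=np.array(p['cam_to_world']); f=210/np.tan(np.radians(p['fovy'])/2)
    d=T[:3,:3]@np.array([(uv[0]-p['cx'])/f,(uv[1]-p['cy'])/f,1]); o=T[:3,3]
    return o+d*(z-o[2])/d[2]
E
python3 - <<'E'
from h import *
for n in ['scene','side','wrist']:
    snap(n,n+'0.png'); p=optics.camera_params(n); print(n,p['fovy'],p['cx'],p['cy'],np.round(p['cam_to_world'],3).tolist())
print(get_obs(), arm.tcp_to_tips)
E
```

```text
pics
scene 57.09792863820159 281.9349580968475 211.98807192918773 [[0.838, 0.393, -0.378, 0.852], [0.545, -0.587, 0.599, -0.338], [0.014, -0.708, -0.706, 0.508], [0.0, 0.0, 0.0, 1.0]]
side 56.15837580522115 279.3516731145918 202.852001796845 [[0.715, -0.413, 0.565, 0.218], [-0.699, -0.439, 0.564, -0.313], [0.015, -0.798, -0.603, 0.466], [0.0, 0.0, 0.0, 1.0]]
wrist 67.05047679915998 279.2573673832933 217.8631146354828 [[1.0, -0.0, -0.002, 0.626], [-0.0, -0.959, -0.285, 0.078], [-0.001, 0.285, -0.959, 0.384], [0.0, 0.0, 0.0, 1.0]]
{'clock': 0.15, 'joints': array([-1.26091628e-01,  2.21069499e-01,  1.52735959e+00,  8.76263788e-06,
        1.39472229e+00, -1.26106552e-01]), 'joint_velocities': array([ 0.00113932, -0.0015999 , -0.00277438,  0.00027986,  0.00030232,
        0.00133579]), 'joint_torque': array([ 5.44750201e-04, -4.95191681e+01, -3.87881935e+01,  6.99610985e-02,
        5.31197037e-02, -7.11234907e-05]), 'tcp_pos': array([6.24534104e-01, 6.32961856e-05, 2.38667382e-01]), 'eef_rot': array([ 1.20860939,  1.21049446, -1.21023084]), 'force': array([ 0.66090421, -0.45985745, -0.16332369]), 'torque': array([ 0.02514062, -0.03704469,  0.00336818]), 'opening': 1.000639929120973} 0.017
```

View pics/scene0.png

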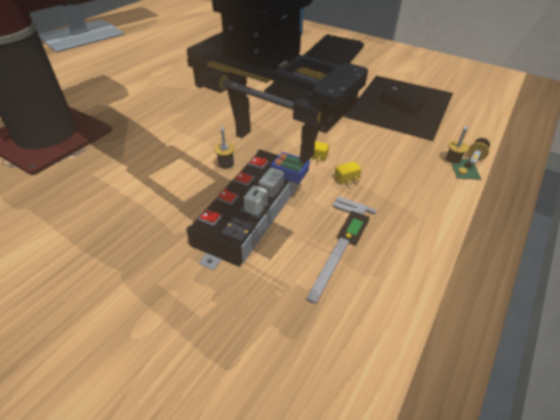

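View pics/side0.png

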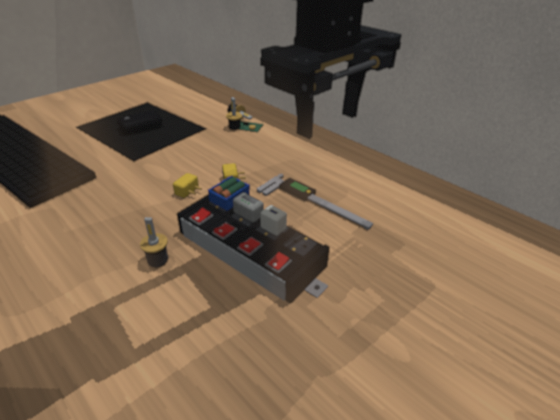

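View pics/wrist0.png

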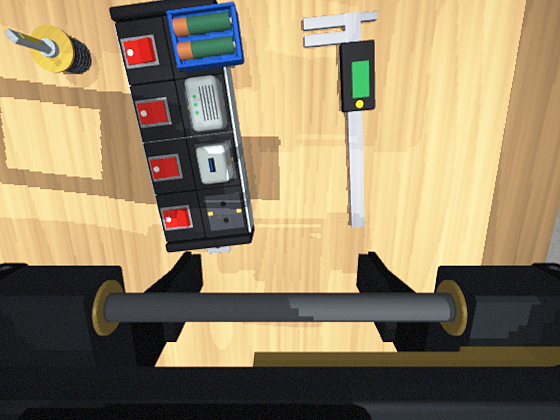

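The wrist picture shows, from top to bottom: the blue battery charger (208,38) with rocker (140,51), the grey repeater with lamps (207,103) with rocker (153,112), the white charger (213,163) with rocker (164,168), and the empty outlet (225,212) with rocker (177,218). The bulb is at (60,48) and the caliper at (355,110). The two yellow look-alikes show only in the scene view. I'll take a close crop next.

```bash
python3 - <<'E'
from h import *
im=cv2.imread('pics/wrist0.png'); c=im[0:260,90:270]; cv2.imwrite('pics/c1.png',cv2.resize(c[:150],None,fx=4,fy=4,interpolation=cv2.INTER_CUBIC)); cv2.imwrite('pics/c2.png',cv2.resize(c[120:260],None,fx=4,fy=4,interpolation=cv2.INTER_CUBIC))
E
```

```text
(no output)
```

View pics/c1.png

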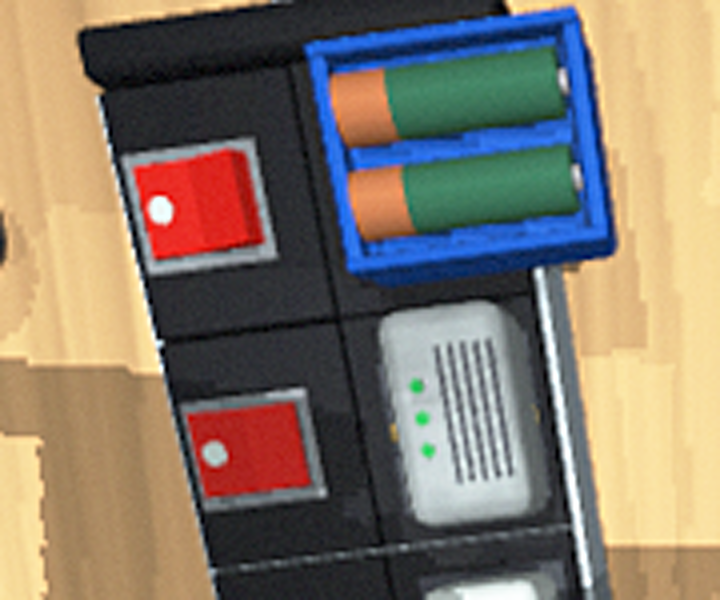

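View pics/c2.png

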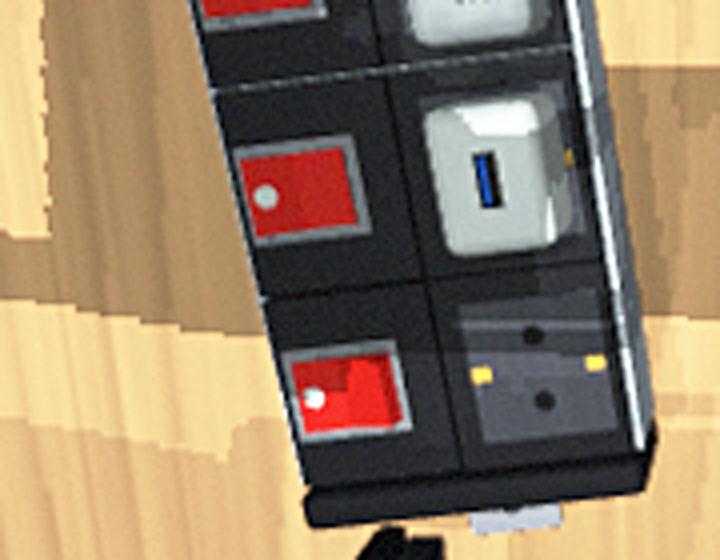

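```bash
python3 - <<'E'
from h import *
uv=[(140,51.5),(153,112.5),(165.5,167.5),(177,218)]
P=np.array([ray('wrist',u,0.0455) for u in uv]); print(P.round(4)); print(np.linalg.norm(np.diff(P[:,:2],axis=0),axis=1))
d=P[0]-P[3]; a=np.arctan2(d[1],d[0])-np.pi/2; print('yaw',a,np.degrees(a))
ex=np.array([np.cos(a),np.sin(a),0])
ey=np.array([-np.sin(a),np.cos(a),0])
m=P.mean(0)
# side check: outlet & rocker reprojection in other views
S=[m+ey*.056*k for k in (1.5,.5,-.5,-1.5)]
for s in S: s[2]=.0475
print(np.round(S,4), np.linalg.norm(np.array(S)[:,:2],axis=1))
for n in('scene','side'):
    im=cv2.imread(f'pics/{n}0.png')
    big=cv2.resize(im,None,fx=4,fy=4,interpolation=cv2.INTER_CUBIC)
    for s in S:
        for q,col in((s,(0,255,0)),(s+ex*.054-[0,0,.0035],(255,255,0))):
            u=proj(n,q)[0]; cv2.drawMarker(big,tuple(int(v*4+2) for v in u),col,cv2.MARKER_CROSS,14,1)
    u=proj(n,m)[0]; x,y=int(u[0]*4),int(u[1]*4); cv2.imwrite(f'pics/{n}_m.png',big[y-300:y+300,x-400:x+400])
E
```

```text
[[ 0.4917  0.1447  0.0455]
 [ 0.4979  0.0888  0.0455]
 [ 0.5049  0.0333  0.0455]
 [ 0.5119 -0.0228  0.0455]]
[0.05618576 0.0560105  0.05651058]
yaw 0.12016119787761625 6.884729499623757
[[ 0.4915  0.1444  0.0475]
 [ 0.4982  0.0888  0.0475]
 [ 0.505   0.0332  0.0475]
 [ 0.5117 -0.0224  0.0475]] [0.51230602 0.50609925 0.50605084 0.51216253]
```

View pics/scene_m.png

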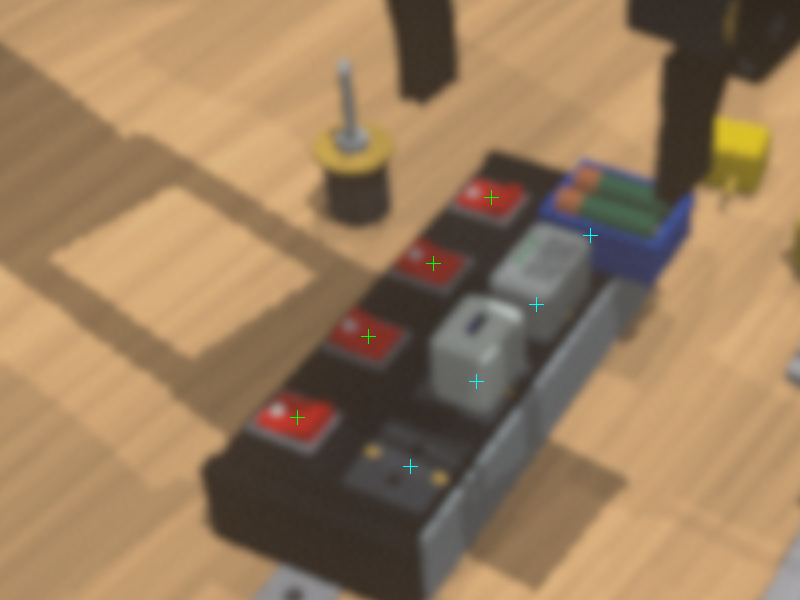

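View pics/side_m.png

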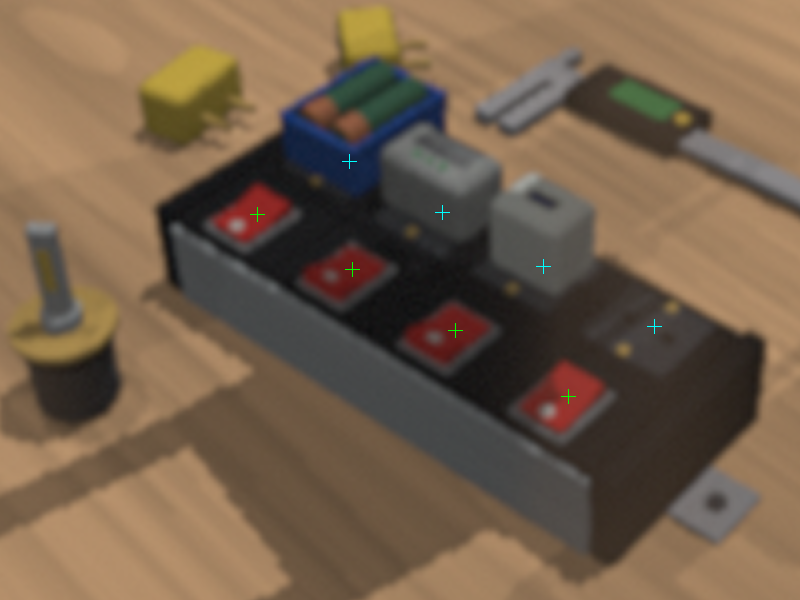

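All four rocker centres reproject onto the rockers and outlets in both other cameras, at 56 mm pitch and yaw 6.9°. The row order is battery, repeater, white, empty. Next I close the fingers and work out the moves.

```bash
cat >> h.py <<'E'
from scipy.spatial.transform import Rotation as R
a=0.1202; ex=np.array([np.cos(a),np.sin(a),0]); ey=np.array([-np.sin(a),np.cos(a),0])
SW={'b':np.array([.4915,.1444,.0475]),'w':np.array([.505,.0332,.0475]),'r':np.array([.4982,.0888,.0475]),'e':np.array([.5117,-.0224,.0475])}
def togo(target_tip):
    o=get_obs(); Rm=R.from_rotvec(o['eef_rot']).as_matrix()
    tip=o['tcp_pos']+Rm[:,0]*.017
    y=ex if Rm[:,1]@ex>0 else -ex
    x=np.array([0,0,-1.]); z=np.cross(x,y); Rd=np.c_[x,y,z]
    d=target_tip-tip
    # shift as TCP for final orientation
    dt=target_tip-Rd[:,0]*.017-o['tcp_pos']
    print('t',o['clock'],'tip',tip.round(4),'F',o['force'].round(2),'op',round(o['opening'],3))
    print('shift share',(Rm.T@dt/.1).round(3),'turn share',(R.from_matrix(Rm.T@Rd).as_rotvec()/np.radians(60)).round(3)); print(Rm.round(3).tolist())
E
python3 - <<'E'
from h import *
togo(SW['w']-ex*.016+[0,0,.05])
E
```

```text
t 0.15 tip [6.245e-01 1.000e-04 2.217e-01] F [ 0.66 -0.46 -0.16] op 1.001
shift share [ 1.244 -1.352 -0.312] turn share [-0.115 -0.     0.001]
[[-0.002, 1.0, 0.0], [0.0, 0.0, -1.0], [-1.0, -0.002, -0.0]]
```

```bash
python3 -m crank '[[0,0,-0.34,-0.08,-0.115,0,0],[0,0.1,-0.34,-0.08,0,0,0],[0,0.2,-0.34,-0.08,0,0,0],[0,0.2,-0.33,0,0,0,0],[0,0.2,0,0,0,0,0],[0,0,0,0,0,0,0],[0,0,0,0,0,0,0]]' 5; python3 - <<'E'
from h import *
togo(SW['w']-ex*.016+[0,0,.05])
im=snap('wrist','w1.png'); snap('side','s1.png')
togo(SW['w']-ex*.016+[0,0,.05])
E
```

```text
clock: 0.73
tcp_pos: [0.4795, 0.0125, 0.1601]
eef_rot: [1.112, 1.276, -1.122]
force: [-0.3, 0.2, 0.7]
opening: 0.555
t 0.7333 tip [0.4793 0.0125 0.1431] F [-0.29  0.22  0.65] op 0.555
shift share [ 0.455  0.124 -0.173] turn share [ 0.006 -0.003  0.01 ]
[[-0.011, 0.992, 0.126], [0.002, 0.126, -0.992], [-1.0, -0.011, -0.003]]
t 0.8333 tip [0.4809 0.0123 0.144 ] F [0.31 0.13 0.4 ] op 0.462
shift share [ 0.465  0.109 -0.177] turn share [ 0.006 -0.002  0.009]
[[-0.009, 0.992, 0.126], [0.001, 0.126, -0.992], [-1.0, -0.009, -0.002]]
```

View pics/w1.png

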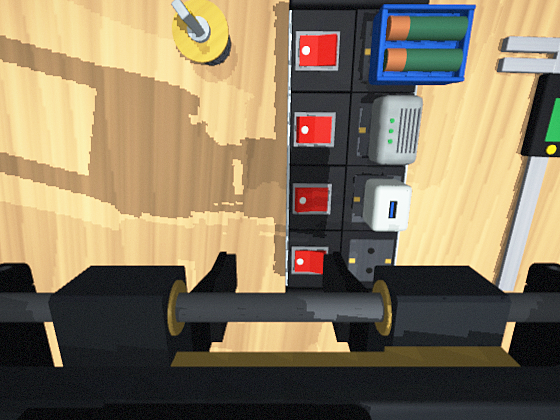

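View pics/s1.png

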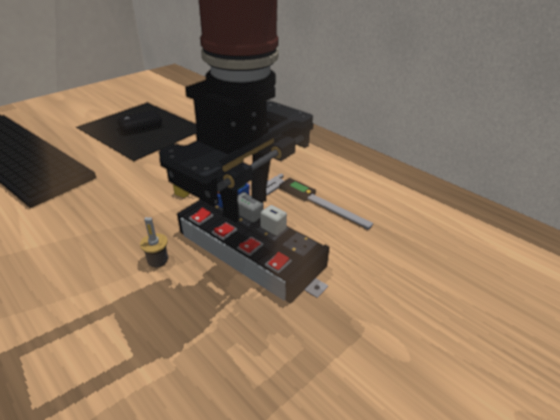

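The wrist picture now shows the rockers closer, at about (317,51), (314,129), (311,200) and (308,263), with the bar aligned to the tool. The fingers are still closing. I'll check these against my coordinates while they do.

```bash
python3 - <<'E'
from h import *
# the picture was taken just before; arm drifted ~2mm, so rough check
for k in 'brwe': print(k,proj('wrist',SW[k]).round(1))
E
python3 -m crank '[[0,0.1,0.11,-0.17,0,0,0],[0,0,0,0,0,0,0],[0,0,0,0,0,0,0],[0,0,0,0,0,0,0],[0,0,0,0,0,0,0],[0,0,0,0,0,0,0]]'
python3 - <<'E'
from h import *
im=snap('wrist','w2.png')
for k in 'brwe': print(k,proj('wrist',SW[k]).round(1))
togo(SW['w']-ex*.016+[0,0,.04])
cv2.imwrite('pics/w2b.png',cv2.resize(im[0:300,180:480],None,fx=2,fy=2,interpolation=cv2.INTER_CUBIC))
E
```

```text
b [[315.2  50.2]]
r [[312.5 129.2]]
w [[310.2 198.8]]
e [[308.1 260.5]]
clock: 1.33
tcp_pos: [0.4986, 0.0294, 0.1586]
eef_rot: [1.117, 1.263, -1.114]
force: [0.0, -0.0, -0.5]
opening: 0.038
b [[286.4  70.8]]
r [[285.5 147.9]]
w [[284.9 215.8]]
e [[284.2 276. ]]
t 1.3833 tip [0.4988 0.0293 0.1417] F [-0.8  -0.52  1.04] op 0.022
shift share [ 0.542 -0.095 -0.032] turn share [ 0.006  0.001 -0.003]
[[0.004, 0.992, 0.126], [-0.001, 0.126, -0.992], [-1.0, 0.004, 0.001]]
```

View pics/w2b.png

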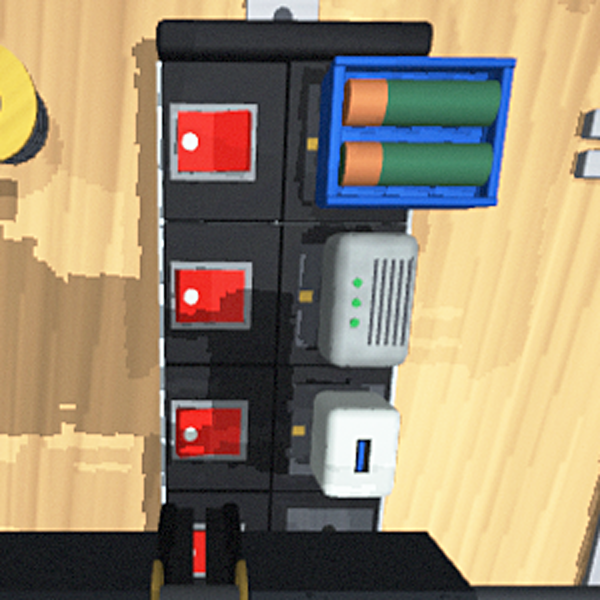

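```bash
python3 -m crank '[[0,0.25,-0.08,-0.032,0.006,0,0],[0,0.25,0,0,0,0,0],[0,0.22,0,0,0,0,0],[0,0,0,0,0,0,0]]'
python3 - <<'E'
from h import *
togo(SW['w']-ex*.015+[0,0,.02])
o=get_obs(); tip=o['tcp_pos']-[0,0,.017]
for n in ('side','scene'):
    im=snap(n,n+'2.png'); u=proj(n,tip)[0].astype(int); print(n,u)
    c=im[u[1]-60:u[1]+60,u[0]-80:u[0]+80]; c=cv2.resize(c,None,fx=5,fy=5,interpolation=cv2.INTER_CUBIC); cv2.drawMarker(c,(400,300),(0,255,0),0,12,1)
    for s in (-.015,.015):
        v=((proj(n,tip+ex*s)[0]-u+[80,60])*5).astype(int); cv2.drawMarker(c,tuple(int(q) for q in v),(255,255,0),0,12,1)
    cv2.imwrite(f'pics/{n}2c.png',c)
E
```

```text
clock: 1.72
tcp_pos: [0.4937, 0.0301, 0.0884]
eef_rot: [1.126, 1.252, -1.114]
force: [-1.0, -0.0, 0.3]
opening: 0.004
t 1.7167 tip [0.4939 0.03   0.0714] F [-1.03 -0.04  0.28] op 0.004
shift share [ 0.039 -0.035 -0.018] turn share [-0.002  0.003 -0.011]
[[0.012, 0.993, 0.118], [-0.002, 0.118, -0.993], [-1.0, 0.012, 0.003]]
side [246 236]
scene [220 183]
```

View pics/side2c.png

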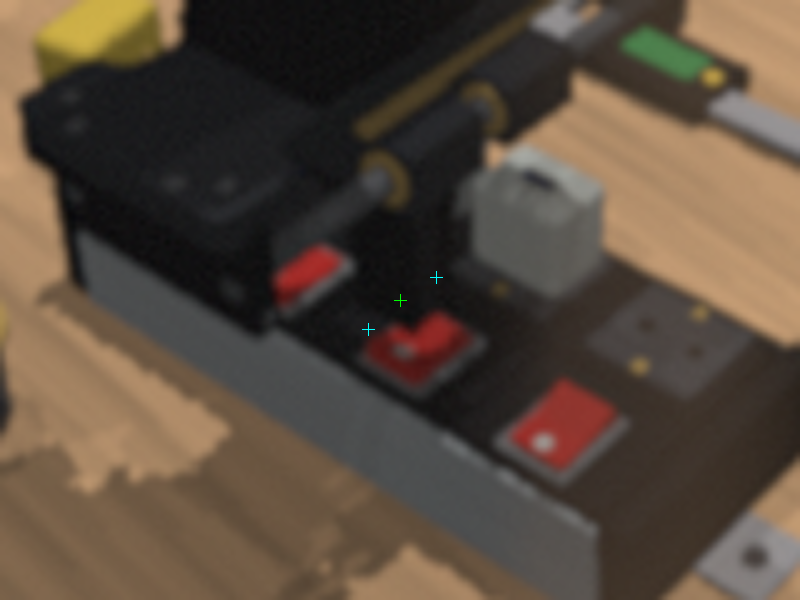

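View pics/scene2c.png

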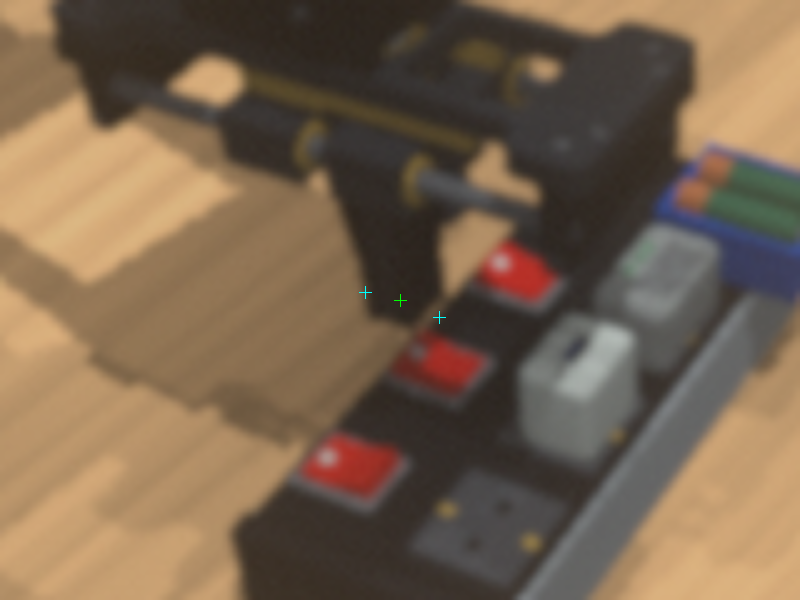

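The scene crop shows the closed tips are about 30 mm wide, so I press with the tip centre 16 mm from the pivot. That keeps it clear of the other half.

```bash
python3 -m crank '[[0,0,-0.045,-0.018,0,0,-0.011],[0,0.1,0,0,0,0,0],[0,0.04,0,0,0,0,0],[0,0,0,0,0,0,0]]'
python3 - <<'E'
from h import *
togo(SW['w']-ex*.016+[0,0,.00])
E
```

```text
clock: 2.15
tcp_pos: [0.4955, 0.0306, 0.0826]
eef_rot: [1.124, 1.249, -1.115]
force: [-0.3, 0.6, -0.9]
opening: 0.006
t 2.15 tip [0.4957 0.0305 0.0656] F [-0.27  0.59 -0.94] op 0.006
shift share [ 0.18  -0.065 -0.016] turn share [-0.002  0.006 -0.013]
[[0.014, 0.993, 0.118], [-0.005, 0.118, -0.993], [-1.0, 0.013, 0.006]]
```

```bash
python3 -m crank '[[0,0.0,-0.08,-0.02,0,0,-0.02],[0,0.06,-0.02,0,0,0,0],[0,0.02,0,0,0,0,0]]'
python3 - <<'E'
from h import *
togo(SW['w']-ex*.016+[0,0,.00])
E
```

```text
clock: 2.4
tcp_pos: [0.4854, 0.0314, 0.0753]
eef_rot: [1.113, 1.263, -1.13]
force: [0.2, 0.4, -0.3]
opening: 0.006
t 2.4 tip [0.4853 0.0312 0.0584] F [ 0.18  0.38 -0.32] op 0.006
shift share [0.108 0.038 0.004] turn share [-0.002  0.007  0.007]
[[-0.007, 0.993, 0.118], [-0.008, 0.118, -0.993], [-1.0, -0.008, 0.007]]
```

```bash
python3 -m crank '[[0,0.03,0.03,0,0,0,0.005],[0,0.03,0,0,0,0,0],[0,0.03,0,0,0,0,0]]'
python3 - <<'E'
from h import *
togo(SW['w']-ex*.016+[0,0,.00])
E
```

```text
clock: 2.65
tcp_pos: [0.4883, 0.0317, 0.0658]
eef_rot: [1.116, 1.259, -1.126]
force: [-3.8, -0.7, 3.9]
opening: 0.005
t 2.65 tip [0.4883 0.0316 0.0488] F [-3.77 -0.68  3.87] op 0.005
shift share [0.013 0.007 0.005] turn share [-0.002  0.007  0.002]
[[-0.001, 0.993, 0.118], [-0.007, 0.118, -0.993], [-1.0, -0.002, 0.007]]
```

Contact shows 4 N, with the tip 1.3 mm above the fully-over height. I'll continue gently.

```bash
python3 -m crank '[[0,0.025,0.005,0,0,0,0],[0,0.02,0,0,0,0,0]]'
python3 - <<'E'
from h import *
togo(SW['w']-ex*.016+[0,0,.00])
im=snap('side','side3.png'); cv2.imwrite('pics/side3c.png',cv2.resize(im[180:300,180:340],None,fx=5,fy=5,interpolation=cv2.INTER_CUBIC))
im=snap('scene','scene3.png'); cv2.imwrite('pics/scene3c.png',cv2.resize(im[130:250,150:310],None,fx=5,fy=5,interpolation=cv2.INTER_CUBIC))
E
```

```text
clock: 2.82
tcp_pos: [0.4885, 0.0317, 0.0643]
eef_rot: [1.113, 1.262, -1.128]
force: [-14.9, 1.4, 32.6]
opening: 0.006
t 2.8167 tip [0.4884 0.0315 0.0473] F [-14.85   1.38  32.58] op 0.006
shift share [-0.002  0.006  0.004] turn share [-0.001  0.006  0.006]
[[-0.005, 0.993, 0.119], [-0.007, 0.119, -0.993], [-1.0, -0.006, 0.007]]
```

View pics/scene3c.png

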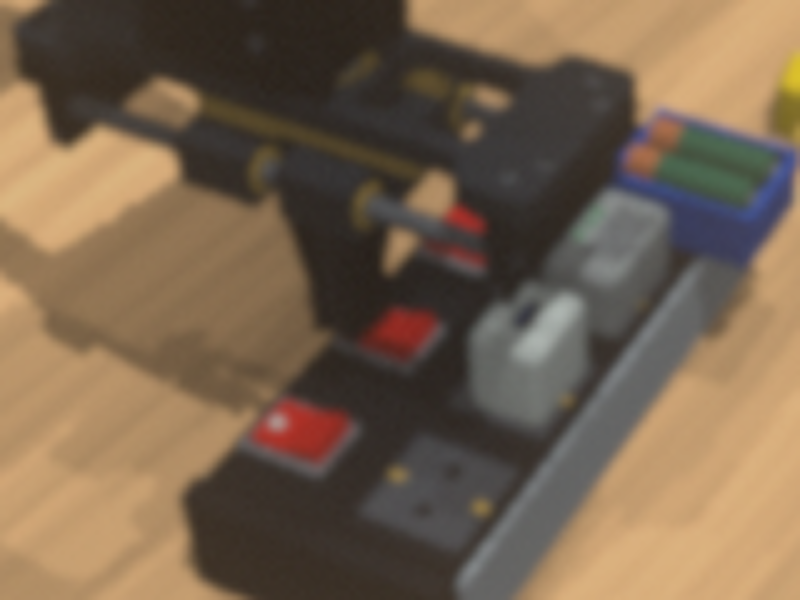

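View pics/side3c.png

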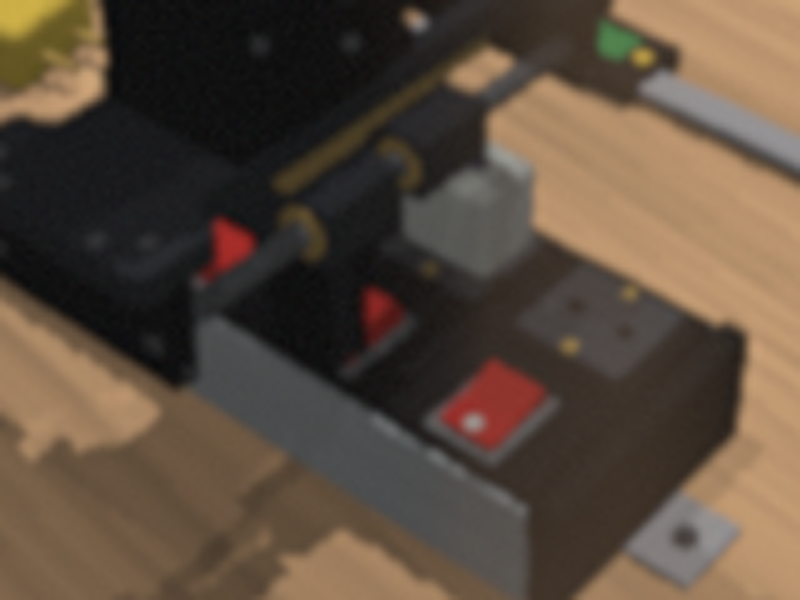

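At tip z 47.3 mm the force jumped to 33 N, so the rocker is at its stop and its outlet half has risen. I lift straight off and check.

```bash
python3 -m crank '[[0,-0.1,0,0,0,0,0],[0,-0.25,0,0,0,0,0],[0,-0.2,0,0,0,0,0],[0,-0.05,0,0,0,0,0]]'
python3 - <<'E'
from h import *
im=snap('wrist','w4.png'); cv2.imwrite('pics/w4b.png',cv2.resize(im[0:300,180:480],None,fx=2,fy=2,interpolation=cv2.INTER_CUBIC))
im=snap('side','side4.png'); cv2.imwrite('pics/side4c.png',cv2.resize(im[180:300,180:340],None,fx=5,fy=5,interpolation=cv2.INTER_CUBIC))
togo(SW['b']+ex*.016+[0,0,.05])
E
```

```text
clock: 3.25
tcp_pos: [0.4876, 0.0322, 0.1248]
eef_rot: [1.112, 1.265, -1.131]
force: [1.1, 0.2, -0.7]
opening: 0.009
t 3.35 tip [0.4869 0.0322 0.1062] F [ 0.22  0.46 -0.24] op 0.004
shift share [ 0.077  0.338 -1.109] turn share [-0.001  0.006  0.01 ]
[[-0.009, 0.993, 0.119], [-0.007, 0.119, -0.993], [-1.0, -0.01, 0.006]]
```

View pics/w4b.png

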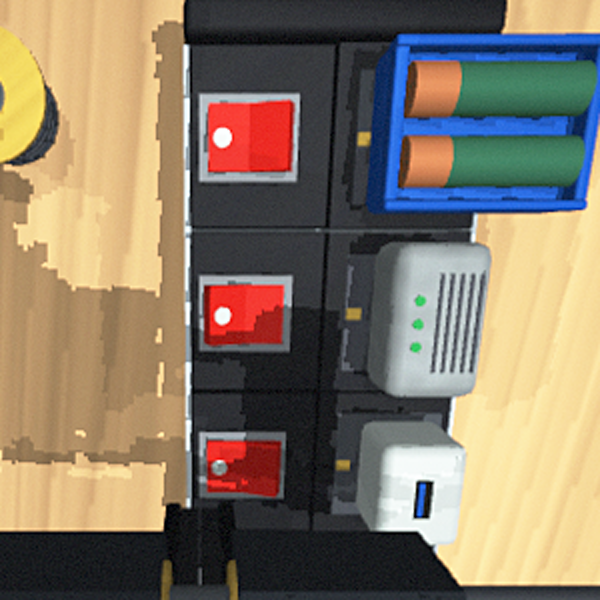

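View pics/side4c.png

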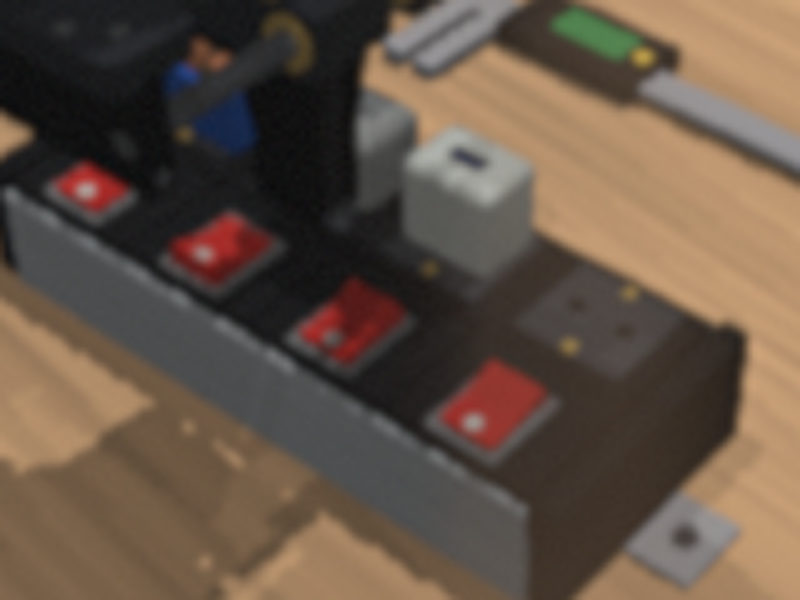

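The white charger's rocker is now OFF: its outlet half is raised, as on the empty and battery rockers. In the wrist view the battery charger's near edge is about 38 mm from its rocker, which matches the given sizes. Next is the battery rocker.

```bash
python3 -m crank '[[0,0,0.11,-0.35,0,0,0.005],[0,0,0.11,-0.35,0,0,0],[0,0,0.11,-0.35,0,0,0],[0,0,0,-0.04,0,0,0],[0,0.1,0,0,0,0,0]]'
python3 - <<'E'
from h import *
togo(SW['b']+ex*.015)
E
```

```text
clock: 3.77
tcp_pos: [0.5068, 0.1462, 0.1066]
eef_rot: [1.118, 1.26, -1.133]
force: [-0.1, -1.1, -0.2]
opening: 0.006
t 3.7667 tip [0.5067 0.1461 0.0896] F [-0.14 -1.13 -0.2 ] op 0.006
shift share [ 0.421 -0.002 -0.003] turn share [-0.007  0.006  0.007]
[[-0.006, 0.994, 0.113], [-0.007, 0.113, -0.994], [-1.0, -0.007, 0.006]]
```

```bash
python3 -m crank '[[0,0.12,0,0,-0.007,0,0.005],[0,0.1,0,0,0,0,0],[0,0.05,0,0,0,0,0],[0,0,0,0,0,0,0]]'
python3 - <<'E'
from h import *
togo(SW['b']+ex*.015)
im=snap('scene','scene5.png'); cv2.imwrite('pics/scene5c.png',cv2.resize(im[100:220,190:350],None,fx=5,fy=5,interpolation=cv2.INTER_CUBIC))
im=snap('side','side5.png'); cv2.imwrite('pics/side5c.png',cv2.resize(im[150:270,150:310],None,fx=5,fy=5,interpolation=cv2.INTER_CUBIC))
E
```

```text
clock: 4.1
tcp_pos: [0.5014, 0.1438, 0.0696]
eef_rot: [1.108, 1.267, -1.132]
force: [-1.0, 0.3, -0.1]
opening: 0.006
t 4.1 tip [0.5012 0.1436 0.0526] F [-0.99  0.28 -0.1 ] op 0.006
shift share [ 0.05   0.053 -0.018] turn share [0.001 0.007 0.012]
[[-0.012, 0.993, 0.121], [-0.009, 0.121, -0.993], [-1.0, -0.013, 0.007]]
```

View pics/scene5c.png

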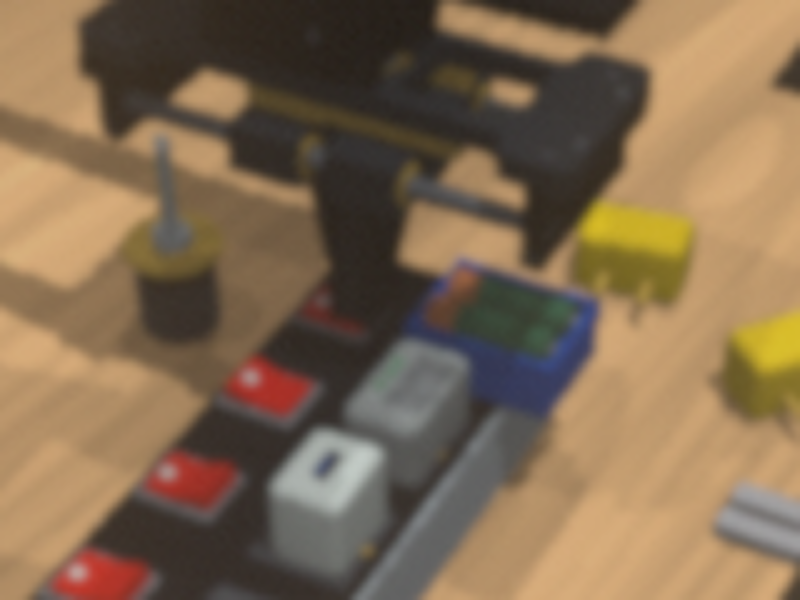

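View pics/side5c.png

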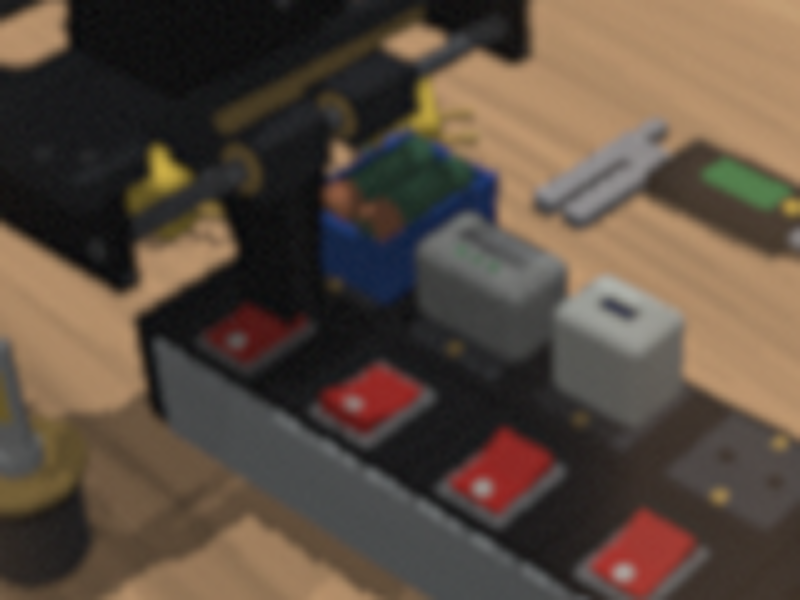

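The tip is over the battery rocker and clear of the blue charger. It sits 5 mm too close to the pivot, so I correct that slightly raised before pressing.

```bash
python3 -m crank '[[0,-0.01,0.06,-0.018,0,0,0.01],[0,-0.01,0.02,0,0,0,0]]'
python3 - <<'E'
from h import *
togo(SW['b']+ex*.015)
E
```

```text
clock: 4.37
tcp_pos: [0.5108, 0.146, 0.0734]
eef_rot: [1.116, 1.257, -1.123]
force: [0.0, -0.8, 0.3]
opening: 0.006
t 4.3667 tip [0.5108 0.1458 0.0564] F [ 0.05 -0.79  0.29] op 0.006
shift share [ 0.089 -0.044 -0.008] turn share [-0.001  0.007 -0.001]
[[0.002, 0.993, 0.119], [-0.007, 0.119, -0.993], [-1.0, 0.001, 0.007]]
```

```bash
python3 -m crank '[[0,0.02,-0.03,0,0,0,0],[0,0.03,-0.005,0,0,0,0],[0,0.025,0,0,0,0,0]]'
python3 - <<'E'
from h import *
togo(SW['b']+ex*.015)
E
```

```text
clock: 4.62
tcp_pos: [0.5102, 0.1455, 0.0683]
eef_rot: [1.12, 1.253, -1.119]
force: [1.1, -0.1, 1.5]
opening: 0.009
t 4.6167 tip [0.5103 0.1454 0.0513] F [ 1.06 -0.06  1.48] op 0.009
shift share [ 0.038 -0.037 -0.012] turn share [-0.001  0.007 -0.007]
[[0.008, 0.993, 0.119], [-0.006, 0.119, -0.993], [-1.0, 0.007, 0.007]]
```

```bash
python3 -m crank '[[0,0.03,-0.02,0,0,0,0],[0,0.025,-0.005,0,0,0,0]]'
python3 - <<'E'
from h import *
togo(SW['b']+ex*.015)
E
```

```text
clock: 4.78
tcp_pos: [0.5112, 0.1456, 0.0648]
eef_rot: [1.124, 1.247, -1.113]
force: [0.7, 0.4, 1.3]
opening: 0.004
t 4.7833 tip [0.5115 0.1455 0.0478] F [0.69 0.36 1.34] op 0.004
shift share [ 0.002 -0.047 -0.012] turn share [-0.001  0.007 -0.015]
[[0.016, 0.993, 0.118], [-0.005, 0.118, -0.993], [-1.0, 0.015, 0.007]]
```

```bash
python3 -m crank '[[0,0.02,-0.02,0,0,0,-0.01]]'; python3 -m crank '[[0,0.015,-0.01,0,0,0,0]]'
```

```text
clock: 4.87
tcp_pos: [0.5112, 0.1456, 0.0638]
eef_rot: [1.121, 1.251, -1.117]
force: [7.0, 0.1, 3.0]
opening: 0.005
clock: 4.95
tcp_pos: [0.5114, 0.1456, 0.0629]
eef_rot: [1.123, 1.249, -1.116]
force: [3.1, -0.1, 3.3]
opening: 0.003
```

```bash
python3 - <<'E'
from h import *
togo(SW['b']+ex*.015)
im=snap('scene','scene6.png'); cv2.imwrite('pics/scene6c.png',cv2.resize(im[130:205,220:320],None,fx=8,fy=8,interpolation=cv2.INTER_CUBIC))
im=snap('side','side6.png'); cv2.imwrite('pics/side6c.png',cv2.resize(im[175:250,170:270],None,fx=8,fy=8,interpolation=cv2.INTER_CUBIC))
togo(SW['b']+ex*.015)
E
```

```text
t 4.95 tip [0.5116 0.1455 0.0459] F [ 3.12 -0.14  3.27] op 0.003
shift share [-0.016 -0.049 -0.012] turn share [-0.002  0.007 -0.011]
[[0.013, 0.993, 0.118], [-0.006, 0.118, -0.993], [-1.0, 0.012, 0.007]]
t 5.05 tip [0.5116 0.1455 0.0459] F [4.78 0.07 2.29] op 0.009
shift share [-0.017 -0.048 -0.012] turn share [-0.002  0.007 -0.012]
[[0.013, 0.993, 0.118], [-0.006, 0.118, -0.993], [-1.0, 0.012, 0.007]]
```

View pics/scene6c.png

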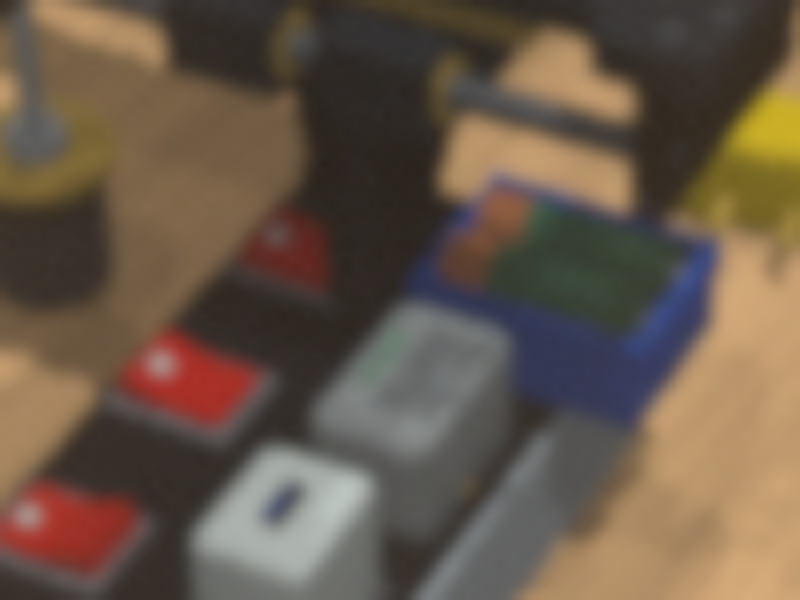

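View pics/side6c.png

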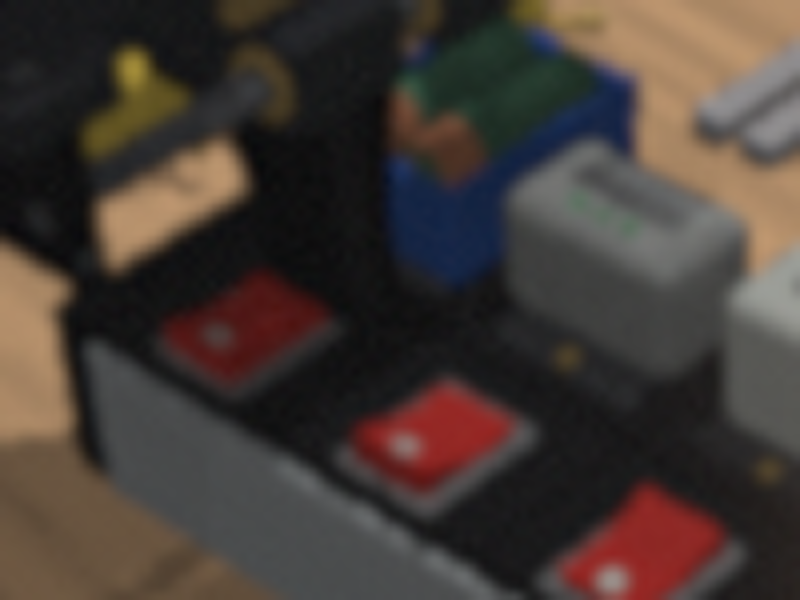

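The side view shows the whole rocker uncovered, so the tip slid past its outlet end. The tips are narrower than I judged. I'll lift, move 9 mm back toward the pivot, and press again.

```bash
python3 -m crank '[[0,-0.08,0,0,0,0,0],[0,-0.08,-0.03,0,0,0,-0.01],[0,-0.03,-0.06,-0.01,0,0,0]]'
python3 - <<'E'
from h import *
togo(SW['b']+ex*.011)
im=snap('wrist','w7.png'); cv2.imwrite('pics/w7b.png',cv2.resize(im[100:400,130:430],None,fx=2,fy=2,interpolation=cv2.INTER_CUBIC))
im=snap('side','side7.png'); cv2.imwrite('pics/side7c.png',cv2.resize(im[175:250,170:270],None,fx=8,fy=8,interpolation=cv2.INTER_CUBIC))
togo(SW['b']+ex*.011)
E
```

```text
clock: 5.3
tcp_pos: [0.4995, 0.1452, 0.0801]
eef_rot: [1.114, 1.261, -1.128]
force: [0.9, 1.0, -0.9]
opening: 0.008
t 5.3 tip [0.4994 0.145  0.0631] F [ 0.88  0.98 -0.88] op 0.008
shift share [ 0.156  0.03  -0.003] turn share [-0.002  0.007  0.005]
[[-0.004, 0.993, 0.118], [-0.008, 0.118, -0.993], [-1.0, -0.005, 0.007]]
t 5.4 tip [0.498  0.1452 0.0623] F [ 0.01 -0.19  0.17] op 0.009
shift share [0.148 0.044 0.   ] turn share [-0.001  0.007  0.006]
[[-0.005, 0.993, 0.119], [-0.008, 0.119, -0.993], [-1.0, -0.006, 0.007]]
```

View pics/w7b.png

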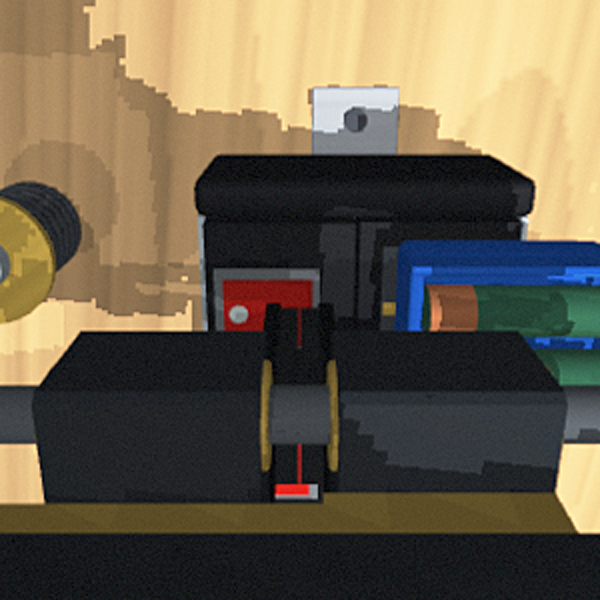

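View pics/side7c.png

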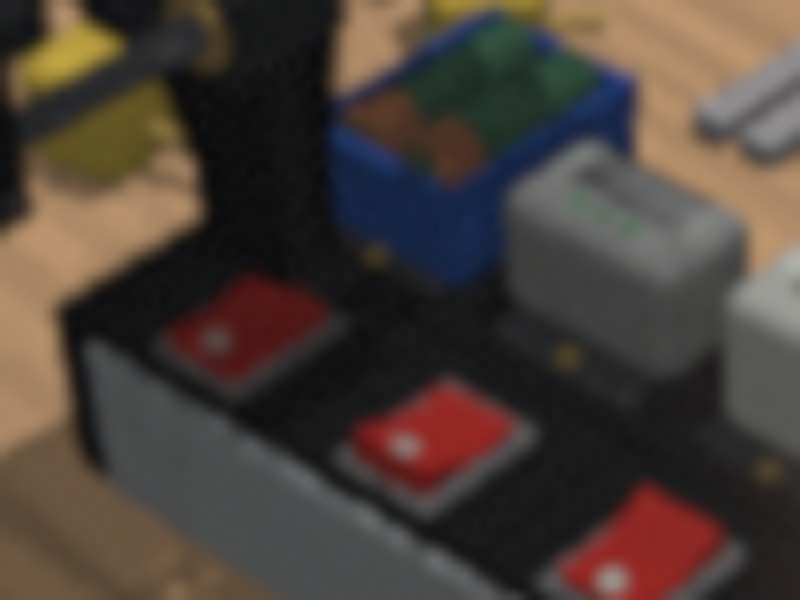

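```bash
python3 -m crank '[[0,0.05,0.04,0,0,0,0.005],[0,0.02,0.0,0,0,0,0]]'
python3 - <<'E'
from h import *
togo(SW['b']+ex*.011)
E
```

```text
clock: 5.57
tcp_pos: [0.5007, 0.1457, 0.0709]
eef_rot: [1.115, 1.259, -1.126]
force: [0.0, 0.6, -0.7]
opening: 0.007
t 5.5667 tip [0.5007 0.1456 0.0539] F [ 0.03  0.61 -0.66] op 0.007
shift share [0.064 0.017 0.002] turn share [-0.001  0.007  0.002]
[[-0.001, 0.993, 0.119], [-0.007, 0.119, -0.993], [-1.0, -0.002, 0.007]]
```

Offset is +9.3 mm, spanning about 1.5 to 17 mm, and the tip is near level. Pressing.

```bash
python3 -m crank '[[0,0.03,0.012,0,0,0,0],[0,0.025,0.005,0,0,0,0]]'
python3 - <<'E'
from h import *
togo(SW['b']+ex*.011)
E
```

```text
clock: 5.73
tcp_pos: [0.5017, 0.1459, 0.0643]
eef_rot: [1.114, 1.261, -1.127]
force: [-9.8, -1.5, 36.9]
opening: 0.004
t 5.7333 tip [0.5016 0.1458 0.0473] F [-9.8  -1.49 36.93] op 0.004
shift share [-0.002  0.007  0.003] turn share [-0.001  0.007  0.004]
[[-0.003, 0.993, 0.119], [-0.008, 0.119, -0.993], [-1.0, -0.004, 0.007]]
```

The stop is reached at tip z 47.3 mm with 37 N. I lift off and withdraw high, then check.

```bash
python3 -m crank '[[0,-0.08,0,0,0,0,0],[0,-0.2,0,0,0,0,0],[0,-0.35,0,0,0,0,0],[0,-0.35,0,0.3,0,0,0],[0,-0.3,0,0.41,0,0,0],[0,0,0,0.41,0,0,0],[0,0,0,0.3,0,0,0],[0,0,0,0,0,0,0]]'
python3 - <<'E'
from h import *
o=get_obs(); print(o['tcp_pos'],o['force'])
im=snap('wrist','w8.png')
im2=snap('side','side8.png'); cv2.imwrite('pics/side8c.png',cv2.resize(im2[170:290,170:330],None,fx=5,fy=5,interpolation=cv2.INTER_CUBIC))
im2=snap('scene','scene8.png'); cv2.imwrite('pics/scene8c.png',cv2.resize(im2[120:270,170:370],None,fx=4,fy=4,interpolation=cv2.INTER_CUBIC))
E
```

```text
clock: 6.4
tcp_pos: [0.5179, 0.0086, 0.1895]
eef_rot: [1.103, 1.266, -1.128]
force: [-0.2, 0.2, -0.7]
opening: 0.006
[0.51787633 0.00858078 0.18946211] [-0.23514142  0.17842716 -0.69214435]
```

View pics/w8.png

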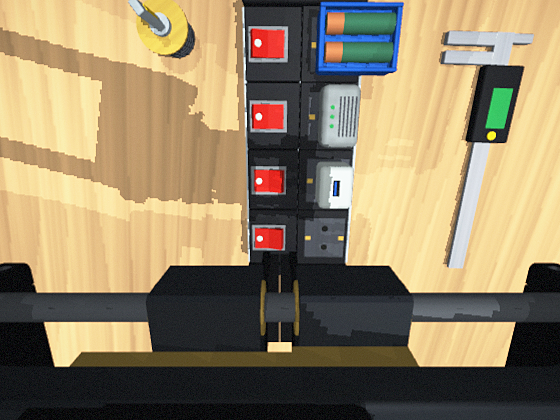

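View pics/side8c.png

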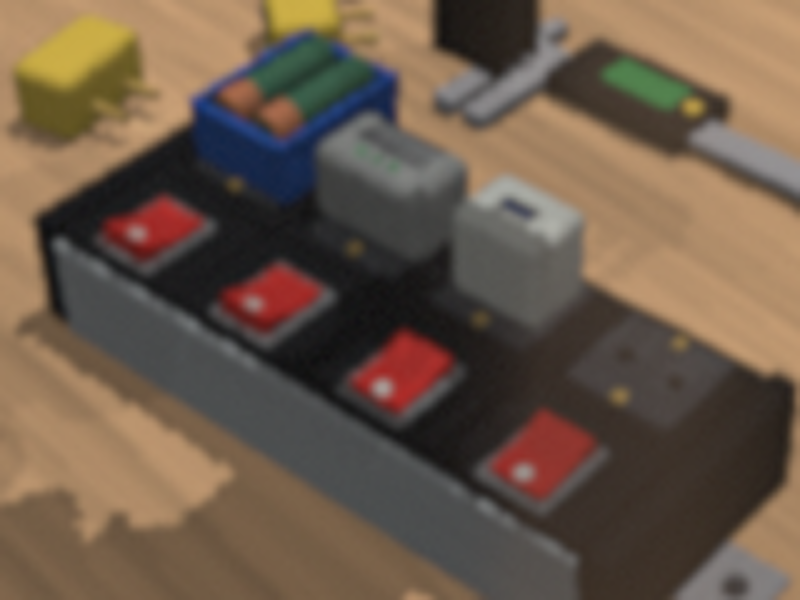

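View pics/scene8c.png

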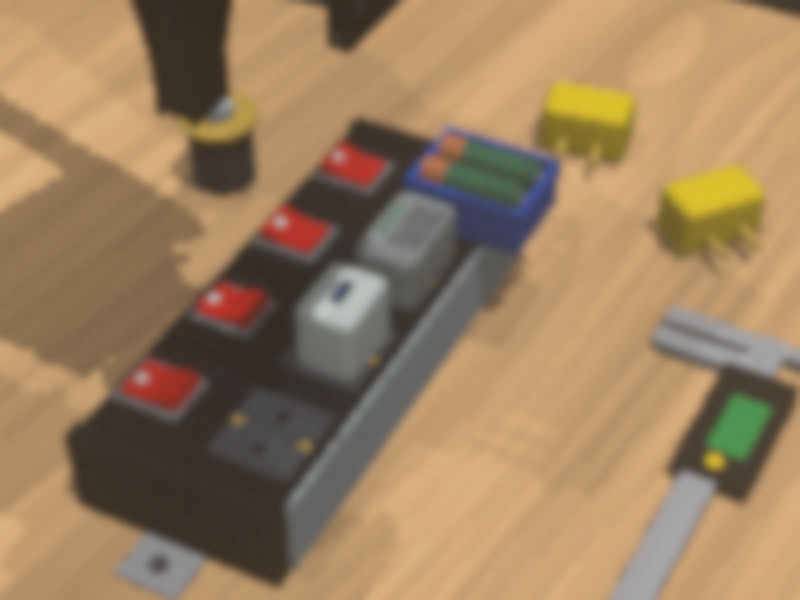

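The battery rocker now has the same shape as the repeater's (ON), and the white one matches the empty one's (OFF). All plugs, the bulb and the caliper are in place. One enlarged crop to judge whether both are fully over.

```bash
python3 - <<'E'
from h import *
im=cv2.imread('pics/w8.png'); 
t=[cv2.resize(im[y-22:y+22,242:296],None,fx=7,fy=6.5,interpolation=cv2.INTER_CUBIC) for y in (44,117,181,238)]
cv2.imwrite('pics/w8c.png',np.vstack([np.hstack(t[:2]),np.hstack([t[2],t[3]])]))
E
```

```text
(no output)
```

View pics/w8c.png

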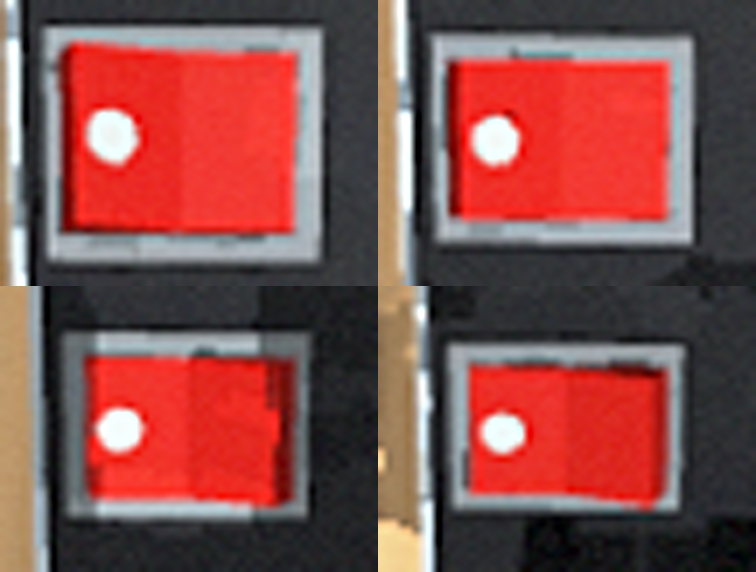

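```bash
python3 -c "
from workcell import arm,get_obs
print(arm.job_done(), get_obs()['clock'])"
```

```text
the job is handed in; nothing more can be done
the job is handed in; nothing more can be done
```

The white charger's outlet is now off and the blue battery charger's outlet is on. I handed the job in at about 6.6 s with the hand withdrawn, fingertips about 17 cm above the desk.

- **White rocker:** I pressed the dot half until it stopped, at tip height 47.3 mm. The force peaked at about 33 N at the stop, which is firmer than the light touch you asked for.
- **Battery rocker:** The first press failed. The fingertip slid off the outlet end of the rocker, with a contact force of up to about 8 N. I lifted, moved back over the rocker and pressed again until it stopped, also at 47.3 mm. The force peaked at about 38 N, again more than a light touch.
- **Last checks:** In the wrist close-up and both overview pictures, the battery rocker has the same shape as the repeater's (ON). The white rocker has the same shape as the empty outlet's (OFF). All plugs are seated, and the bulb, caliper and yellow look-alikes look undisturbed. The wrist force read about 0.8 N, so nothing was touching the hand.
- **Not measured:** I judged that both rockers are fully over by their stops and the pictures, since their angles can't be read directly.

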